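# Bank the coin case in the sprung till

## Task

Press the red release button on top of the small cash till so that its sprung tray pops out, and set the blue coin case flat on the floor of the tray's front compartment. Then push the tray gently home, without slamming or forcing it, until the latch clicks and it stays shut by itself; leave the other things on the table where they are.

Things in the scene. Friction and masses are not known exactly. Their poses are not given: they have to be found in the camera images.
- till: small grey cash till, fixed to the table, 130 (x) x 160 (y) x 72 mm high. Origin: centre of its underside on the table. Its tray comes out of the open front, toward the till's own -x; x points to the till's back, y to its left, z up
- release_top (a point): centre of the top face of the red round release button (30 mm across) on the till's lid, 82 mm above the table. Pressed straight down it has 9 mm of travel to a hard stop; spring and latch resist with 3 to 6 N before the stop; the latch lets go after 4 to 6 mm. It springs back up when let go, and need not be held while the tray moves
- release (a joint): travel of the button in m: 0 up, 0.009 fully down. It also dips and springs back as the closing tray passes the latch
- cash_tray (a joint): travel of the tray in m: 0.070 fully out, less as it goes in. An adjustable striker sets where it latches: anywhere from 0 to 0.009, different each time, so the click has to be felt. A spring pushes it outward with 3 to 6 N all the way; not latched, it springs fully out. Shut, its panel stands up to 9 mm proud
- tray_front (a point): centre of the tray's flat dark front panel's outer face; panel 148 mm wide, 11 to 65 mm above the table; moves with the tray, axes as the till's. Push here along +x: from 15 to 5 mm before the click the latch adds drag (about 10 N in all, the button dips 6 mm by itself), then it eases and clicks; a firm stop (about 12 N per mm) is 1.5 mm beyond
- tray_floor (a point): centre of the floor of the tray's front compartment, 14 mm above the table, axes as the till's; moves with the tray. The compartment is 64 mm long (x) and 136 mm wide (y), walls 34 mm high, front panel 51 mm above the floor. With the tray out, the first 66 mm behind the panel's inner face lie in the open, clear of the till's lid
- coin_case: blue coin holder with a row of brass coins, a block 46 (x) x 32 (y) x 32 mm high, 0.12 kg. Origin: centre of its underside. Starts flat on the table; grasp it across its 32 mm width (its y)
- tape_roll: bystander: roll of masking tape lying flat, 98 mm across, 25 mm high, origin under its centre
- tin_2: bystander: round yellow tin, 76 mm across, 58 mm high, origin under its centre
- red_jar: bystander: dark red jar, 76 mm across, 90 mm high, origin under its centre
- olive_jar: bystander: olive green jar with a dark lid, 64 mm across, 90 mm high, origin under its centre

How it is judged:
By the outcome, as a careful person would: the job done as asked, in the order asked, and still so for the second after the job is handed in, with the robot touching nothing.
It also fails if it takes over 67 s, if anything falls off the work surface, if the arm or the gripper's body presses on something with over 40 N, if the wrist force passes 120 N, or if a joint passes its speed limit or range.

## Robot

A 6-joint arm with a two-finger parallel gripper is mounted at the origin on a cart in front of the work surface, level with it; the furniture and walls round the work are solid. World frame = base frame: x ahead of the robot, y to its left, z up, the work surface at z = 0. Lengths are in mm, angles in rad, forces in N, time in s.
With the tool pointing down it reaches from about 325 to 1000 mm from the base axis. Payload 5.1 kg.
Tool frame: the origin (TCP) lies on the centre line of the jaws, within the pads' length; the fingertips stand 22 mm ahead of it and the grasp point (between the pads) lies 3 mm ahead of it; z points along the fingers, y is the line along which they close (so a half turn about z gives the same grasp; the last joint's range is limited). The gripper opens to 85 mm and grips with 20 to 120 N. Pads are 22 mm wide; open, the fingers measure 114 mm over their backs; the gripper's body (76 mm by 85 mm) begins 54 mm behind the grasp point. The pads swing forward as they close: fully open they stand 13 mm farther back than shut.
Start: joints at [1.102, 0.124, 1.65, -0, 1.367, -0.083], TCP at [244.615, 602.203, 253.322] pointing down, gripper open.
Joint ranges: [-2.61, 2.61], [-1.02, 2.33], [0.03, 2.71], [-1.35, 4.49], [0.32, 2.68], [-2.91, 2.91]. Speed limits (rad/s): [2.57, 2.57, 3.14, 3.14, 3.14, 3.14].

## Interface

Orientations are given as a unit quaternion [w, x, y, z].
In Python, from bench import robot gives the robot as it stands. Calls block until the motion is done:
- robot.reach(position, orientation): joint-space move of the TCP to a pose.
- robot.move_linear(position, max_speed=150, rot=None, threshold=None): straight line of the TCP; rot=None keeps the orientation; max_speed is the mean speed in mm/s. With threshold (N) it stops when the force on the tool has changed by that much, and returns True; else False.
- robot.set_joints(angles): joint-space move.
- robot.gripper_to(opening): opening from 0.0 (shut) to 1.0 (fully open); the grip force is fixed at half the most; returns when the fingers have stopped.
- robot.sleep(seconds).
- robot.solve_ik(position, orientation): joint angles nearest the present ones, or None.
- robot.state(): the state.
- robot.get_image(name): name is "scene" or "top" or "wrist"; returns a dict with "image" (400x640x3 uint8, red, green, blue), "fx", "fy", "cx", "cy" (pixels), "extrinsics" (4x4, takes a point from world to camera coordinates); the wrist camera has in their place "mount" (4x4, takes a point from camera to tool coordinates, whose origin is the TCP and whose axes are the flange's). Camera axes: x right, y down, z forward; pixel columns grow to the right and rows downward; lengths in mm; the calibration is good to about 2 mm. A picture is of the moment at which its call begins: read the wrist's pose just before it. There is no depth.
A pose or a line that the arm cannot do raises robot.PlanningError and nothing moves.
- robot.close_job(): hands the job in; it is judged then, once.
The state is a dict: "time": time; "joint_positions": joint angles; "qvel": joint speeds; "joint_efforts": joint torques, N m; "tcp_pos": TCP position; "tcp_rot": TCP orientation; "wrist_force": force on the tool from outside, world axes, zero at the start; "ft_torque": the same for the moment, N m; "grip_width": opening from 0.0 (shut) to 1.0 (fully open); "grasp_force": force on a finger pad.
Only numpy, scipy, OpenCV 4.12 (cv2) and the standard library are available. Lean on these libraries where they do the work, as an engineer would, in place of code of your own. Each camera call takes 0.05 s, during which the arm holds its last target. There are 200 camera calls.

## Working session

There is one attempt and no reset: what is moved stays moved. The work goes in short steps, each a Python script; the robot and the scene stay as the last script left them, time stands still between calls to the robot, and variables do not carry over. Pictures are saved under pics/ and viewed, at most 11 in all, crops included, and the job is handed in when it is done.

```bash
mkdir -p pics && cat > h.py <<'E'
import numpy as np, cv2
from bench import robot
def snap(name,fn):
    s=robot.state(); d=robot.get_image(name)
    cv2.imwrite(f"pics/{fn}.png",cv2.cvtColor(d["image"],cv2.COLOR_RGB2BGR)); return d,s
def px(d,u,v,z,s=None):
    """pixel -> world point on plane height z"""
    ray=np.array([(u-d["cx"])/d["fx"],(v-d["cy"])/d["fy"],1])
    E=np.array(d["extrinsics"]); R=E[:3,:3].T; c=-R@E[:3,3]
    r=R@ray; return c+r*(z-c[2])/r[2]
def proj(d,p):
    E=np.array(d["extrinsics"]); q=E[:3,:3]@np.array(p)+E[:3,3]
    return d["fx"]*q[0]/q[2]+d["cx"],d["fy"]*q[1]/q[2]+d["cy"]
E
python3 - <<'E'
from h import *
import pickle
for n in("top","scene"):
    d,s=snap(n,n+"0"); pickle.dump({k:d[k] for k in d if k!="image"},open(n+".pkl","wb"))
    E=np.array(d["extrinsics"]); print(n,d["fx"],-E[:3,:3].T@E[:3,3])
print(s)
E
```

```text
top 457.39198543152776 [ 381.16472157 -285.29545583  990.32448622]
scene 435.83596938529394 [  -8.55733236 -902.64687591  436.1702712 ]
{'time': 0.05, 'joint_positions': array([ 1.10239760e+00,  1.24490481e-01,  1.65162544e+00, -1.61474779e-05,
        1.36750689e+00, -8.25709022e-02]), 'qvel': array([ 4.15172605e-04,  1.99263086e-03, -5.09645873e-04, -3.29232881e-05,
        3.58920344e-03, -1.30003505e-04]), 'joint_efforts': array([-9.27196415e-04, -4.25210309e+01, -3.66939425e+01, -1.39070657e-04,
        4.16134295e-03, -6.37949341e-06]), 'tcp_pos': array([244.37722834, 601.72126753, 252.09114123]), 'tcp_rot': array([-2.68506996e-04,  1.91717859e-01,  9.81449557e-01, -9.78952656e-04]), 'wrist_force': array([ 0.03796356,  0.27491801, -0.06724287]), 'ft_torque': array([-0.02860346,  0.01819217, -0.03448892]), 'grasp_force': 0.0, 'grip_width': 0.999536293279912}
```

View pics/top0.png

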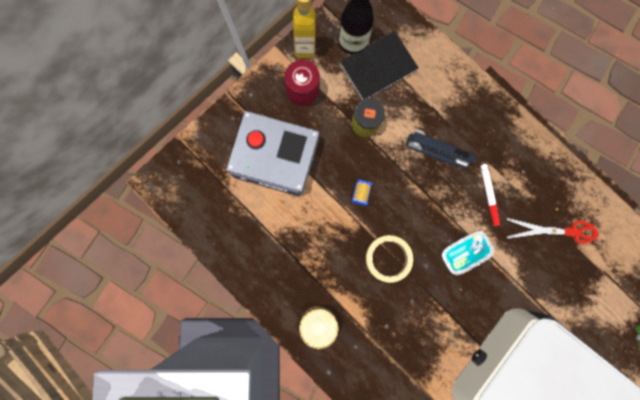

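View pics/scene0.png

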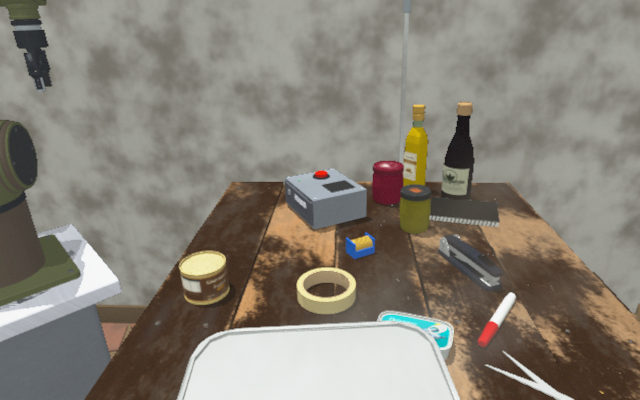

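```bash
python3 - <<'E'
from h import *
import pickle
a=cv2.imread("pics/top0.png"); b=cv2.imread("pics/scene0.png")
A=cv2.resize(a[95:215,215:395],None,fx=4.4,fy=4.4,interpolation=cv2.INTER_CUBIC)
B=cv2.resize(b[160:270,270:450],None,fx=4.4,fy=4.4,interpolation=cv2.INTER_CUBIC)
cv2.imwrite("pics/c1.png",A);cv2.imwrite("pics/c2.png",B)
d=pickle.load(open("top.pkl","rb"))
for n,u,v,z in [("k",245,112,72),("k",319,128,72),("k",304,192,72),("k",228,178,72),("button",256,139,82),("case",362,192,32),("tape",390,259,25),("tin",319,328,58),("redjar",302,78,90),("olive",369,113,90),("ul",0,0,0),("ur",640,0,0)]: print(n,px(d,u,v,z).round(0))
E
```

```text
k [ 685. -150.   72.]
k [ 653. -303.   72.]
k [ 519. -274.   72.]
k [ 546. -119.   72.]
button [ 625. -175.   82.]
case [ 526. -396.   32.]
tape [ 385. -455.   25.]
tin [ 248. -306.   58.]
redjar [ 753. -268.   90.]
olive [ 680. -405.   90.]
ul [966. 425.   0.]
ur [  993. -1059.     0.]
```

View pics/c1.png

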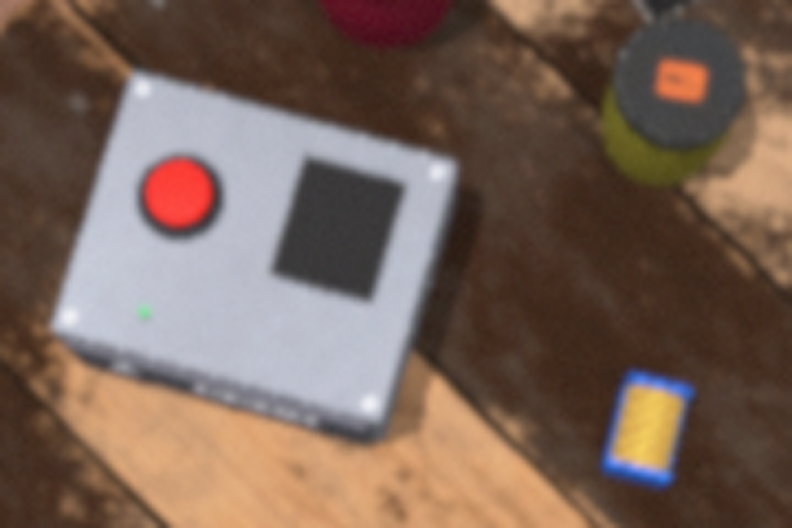

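View pics/c2.png

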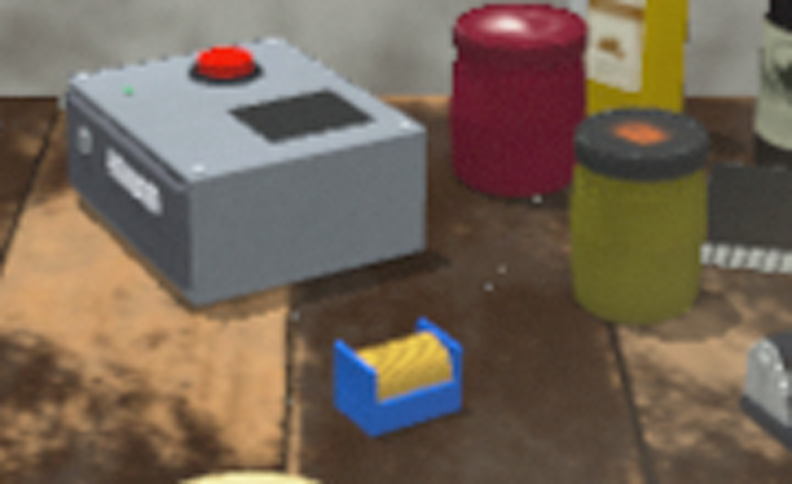

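```bash
python3 - <<'E'
from h import *
import pickle
d=pickle.load(open("top.pkl","rb"))
c=lambda u,v,z: px(d,u/4.4+215-.4,v/4.4+95-.4,z)[:2]
K=np.array([c(*q,72) for q in[(133,72),(457,162),(380,425),(55,330)]])
print(K.round(0)); bl,br,fr,fl=K
print("sides",[round(np.linalg.norm(K[i]-K[i-1])) for i in range(4)])
print("angles",[np.degrees(np.arctan2(*v[::-1])).round(1) for v in (bl-fl,br-fr)],[np.degrees(np.arctan2(*v[::-1])).round(1)-90 for v in (fl-fr,bl-br)],"centre",K.mean(0))
C=np.array([c(*q,32) for q in[(630,370),(693,385),(668,487),(603,472)]])
print("case",C.mean(0),[round(np.linalg.norm(C[i]-C[i-1])) for i in range(4)],np.degrees(np.arctan2(*(C[0]-C[3])[::-1])),np.degrees(np.arctan2(*(C[1]-C[2])[::-1])),np.degrees(np.arctan2(*(C[3]-C[2])[::-1]))-90)
print("button",c(180,192,82))
s=pickle.load(open("scene.pkl","rb"))
def ps(u,v,z): return px(s,u/4.4+270-.4,v/4.4+160-.4,z)
print("scene: button",ps(225,62,82),"frbottom",ps(190,303,0), "fr top",ps(190,178,72),"case top near-right(-x,-y)",ps(378,375,32))
E
```

```text
[[ 687. -150.]
 [ 645. -302.]
 [ 520. -268.]
 [ 563. -117.]]
sides [128, 158, 130, 157]
angles [np.float64(-14.8), np.float64(-15.5)] [np.float64(-16.0), np.float64(-15.299999999999997)] centre [ 604.08781272 -209.11791795]
case [ 525.83363761 -396.32946106] [52, 31, 51, 32] -14.902053165575147 -14.108162135046033 -12.632270072333881
button [ 626.82530524 -174.23328145]
scene: button [ 617.71902638 -182.81886182   82.        ] frbottom [ 525.29763263 -257.56377247    0.        ] fr top [ 519.92638611 -267.68567566   72.        ] case top near-right(-x,-y) [ 500.00580789 -410.40128953   32.        ]
```

```bash
cat >> h.py <<'E'
def down(yaw):
    """tool down, tool y along the y axis of a body with this yaw (rad)"""
    f=(yaw+np.pi)/2
    return [0,np.cos(f),np.sin(f),0]
TILL=np.array([604.,-209.]); YAW=np.radians(-15.4)
def tw(x,y,z): # till frame -> world
    c,s=np.cos(YAW),np.sin(YAW); return [TILL[0]+c*x-s*y,TILL[1]+s*x+c*y,z]
E
python3 - <<'E'
from h import *
q=down(YAW)
robot.gripper_to(0)
robot.reach([625,-175.5,150],q)
d,s=snap("wrist","w1"); print(np.array(d["mount"]).round(3).tolist(),d["fx"],s["tcp_pos"],s["tcp_rot"],s["time"],s["joint_positions"].round(2))
robot.move_linear([625,-175.5,114],100)
c=robot.move_linear([625,-175.5,94],15,threshold=1.5); s=robot.state(); print(c,s["tcp_pos"],s["wrist_force"])
E
```

```text
[[-0.001, -0.955, -0.296, 75.63], [1.0, -0.001, -0.0, -0.485], [0.0, -0.296, 0.955, -121.789], [0.0, 0.0, 0.0, 1.0]] 280.3040246364099 [ 625.26190503 -174.73224215  150.12787041] [1.02942418e-04 1.33456261e-01 9.91054696e-01 6.68160027e-05] 3.925 [-0.36  0.2   1.74  0.    1.2  -1.66]
True [ 624.93626614 -175.50480133  103.53826283] [-0.03295754 -0.12834142  1.85831314]
```

View pics/w1.png

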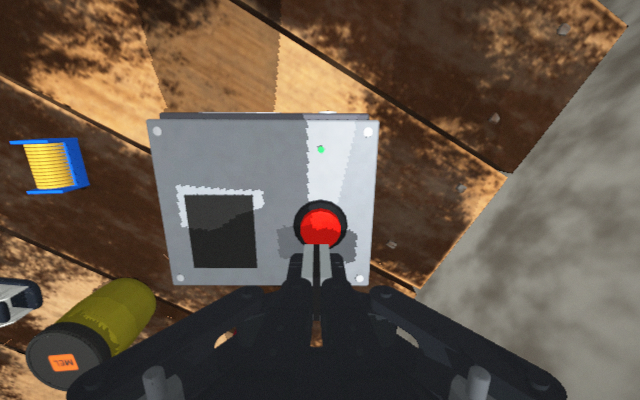

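```bash
python3 - <<'E'
from h import *
for z in (100,98,97,96,95.5):
    c=robot.move_linear([625,-175.5,z],25,threshold=12); s=robot.state(); print(c,s["tcp_pos"][2].round(1),s["wrist_force"].round(1))
    if c: break
robot.move_linear([625,-175.5,150],150)
robot.sleep(.2)
d,s=snap("wrist","w2"); print(s["tcp_pos"],s["time"])
E
```

```text
False 99.9 [0.7 0.1 1. ]
False 98.3 [-2.2  0.4  4.6]
False 97.3 [-1.2 -0.   5.7]
False 96.2 [-1.   0.8  5.2]
False 95.8 [-1.9  0.9  4.2]
[ 624.01188037 -175.13303868  147.96694601] 7.2417
```

View pics/w2.png

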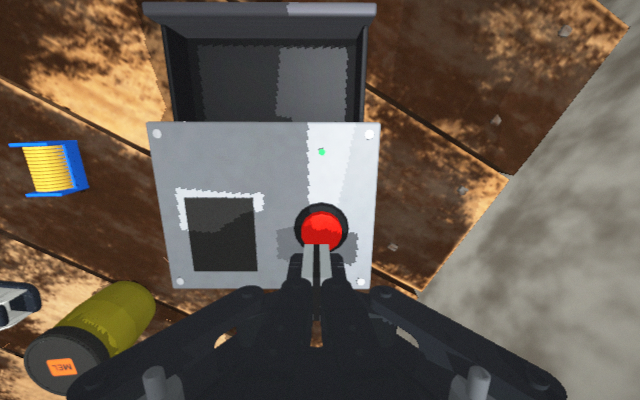

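```bash
cat >> h.py <<'E'
from scipy.spatial.transform import Rotation as Ro
def wr(d,s):
    """give a wrist picture world->camera extrinsics"""
    q=s["tcp_rot"]; T=np.eye(4); T[:3,:3]=Ro.from_quat([q[1],q[2],q[3],q[0]]).as_matrix(); T[:3,3]=s["tcp_pos"]
    d["extrinsics"]=np.linalg.inv(T@np.array(d["mount"])); return d
E
python3 - <<'E'
from h import *
q=down(YAW)
d,s=snap("wrist","w3"); wr(d,s)
p=lambda u,v,z: px(d,u,v,z)[:2]
K=np.array([p(*a,72) for a in[(172,288),(148,122),(380,122),(371,287)]]) # br fr fl bl
print(K.round(1).tolist(),K.mean(0)); br,fr,fl,bl=K
print("sides",[round(np.linalg.norm(K[i]-K[i-1])) for i in range(4)],"yaw",np.degrees(np.arctan2(*(fl-fr)[::-1]))-90,np.degrees(np.arctan2(*(br-fr)[::-1])),np.degrees(np.arctan2(*(bl-fl)[::-1])))
P=[p(144,3,65),p(377,3,65)]; print("panel outer",P,np.mean(P,0),"in till frame", Ro.from_euler('z',-YAW).as_matrix()[:2,:2]@(np.mean(P,0)-TILL))
print("button",p(321,232,82))
# hover over case
robot.move_linear([624,-175,190],200)
robot.gripper_to(1.0)
robot.reach([526,-396,150],down(np.radians(-14)))
d,s=snap("wrist","w4"); wr(d,s); import pickle; pickle.dump({k:d[k] for k in d if k!="image"},open("w4.pkl","wb")); print(s["tcp_pos"],s["time"])
E
```

```text
[[646.1, -303.3], [522.4, -265.9], [564.4, -114.2], [688.4, -147.3]] [ 605.31678287 -207.67780491]
sides [162, 129, 157, 128] yaw -15.466486261901537 -16.843073435904195 -14.914413525222232
panel outer [array([ 455.07515362, -241.02425348]), array([ 494.05438711, -100.10141251])] [ 474.56477036 -170.56283299] in till frame [-134.99513488    2.68477901]
button [ 627.16143914 -172.9114806 ]
[ 526.60757502 -395.32689368  150.30389939] 9.4417
```

View pics/w4.png

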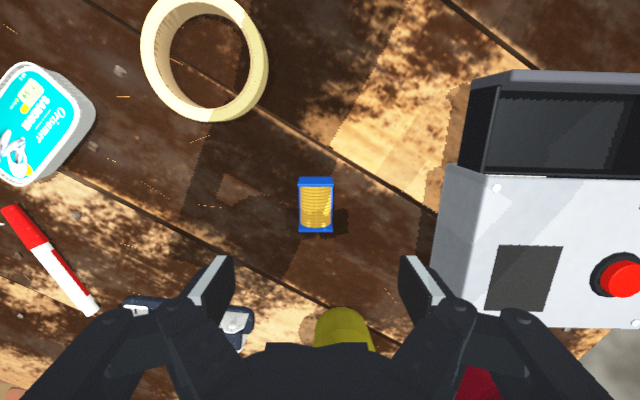

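```bash
python3 - <<'E'
from h import *
import pickle
d=pickle.load(open("w4.pkl","rb"))
for a in [(299,178,0),(333,178,0),(299,178,32),(333,178,32),(298,232,32),(334,232,32)]: print(a,px(d,*a).round(1))
a=cv2.imread("pics/w4.png"); cv2.imwrite("pics/c4.png",cv2.resize(a[165:245,280:355],None,fx=7,fy=7,interpolation=cv2.INTER_CUBIC))
E
```

```text
(299, 178, 0) [ 503.1 -407.4    0. ]
(333, 178, 0) [ 511.3 -374.8    0. ]
(299, 178, 32) [ 497.2 -403.9   32. ]
(333, 178, 32) [ 504.4 -375.2   32. ]
(298, 232, 32) [ 546.  -417.9   32. ]
(334, 232, 32) [ 554.  -385.7   32. ]
```

View pics/c4.png

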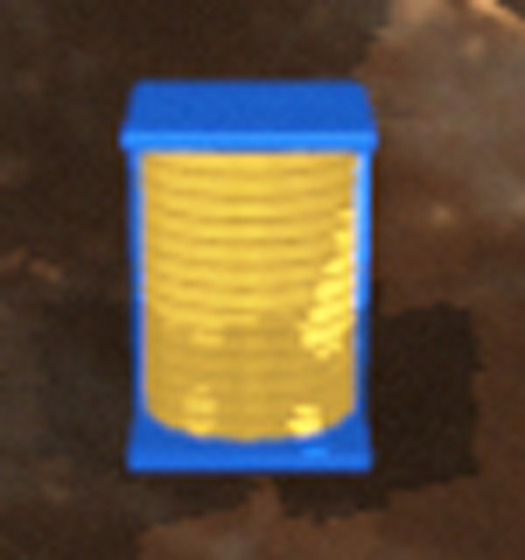

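```bash
sed -i 's/TILL=np.array(\[604.,-209.\])/TILL=np.array([605.,-208.])/' h.py && python3 - <<'E'
from h import *
q=down(np.radians(-14))
robot.reach([528,-396.5,90],q)
robot.move_linear([528,-396.5,24],80,threshold=8)
robot.gripper_to(0)
s=robot.state(); print(s["tcp_pos"],s["grip_width"],s["grasp_force"],s["wrist_force"])
robot.move_linear([528,-396.5,140],150)
s=robot.state(); print(s["grip_width"],s["grasp_force"],s["wrist_force"],s["time"])
robot.move_linear(tw(-99,0,140),200,rot=down(YAW))
d,s=snap("wrist","w5"); print(s["tcp_pos"],s["time"])
E
```

```text
[ 528.34908654 -396.73647035   24.53494916] 0.3622766402170218 61.00841403007507 [-0.68072109 -1.273952    1.81071733]
0.3640767002250681 60.64085125923157 [-0.54403408 -0.36920702 -3.05432492] 12.2833
[ 509.72850692 -182.42712167  140.12223593] 13.5083
```

View pics/w5.png

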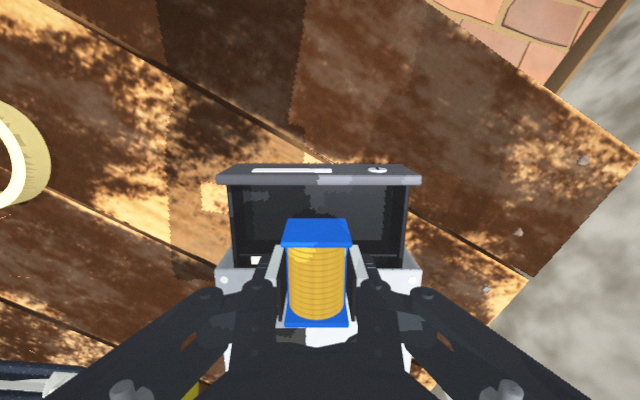

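```bash
python3 - <<'E'
from h import *
robot.move_linear(tw(-99,0,50),100)
c=robot.move_linear(tw(-99,0,36.5),15,threshold=3); s=robot.state(); print(c,s["tcp_pos"],s["wrist_force"])
robot.gripper_to(0.6)
robot.move_linear(tw(-99,0,140),120)
robot.move_linear(tw(-190,0,140),150)
d,s=snap("wrist","w6"); print(s["wrist_force"],s["time"])
robot.gripper_to(0)
E
```

```text
True [ 509.37118876 -181.61977684   38.47239284] [-0.41975808 -0.66313313  4.55161667]
[ 0.16374238 -0.98679445  0.15599669] 17.4333
```

View pics/w6.png

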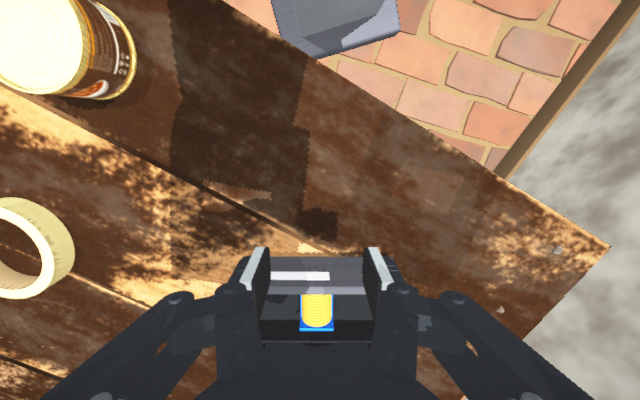

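```bash
python3 - <<'E'
from h import *
ax=np.array([np.cos(YAW),np.sin(YAW),0])
o=np.array([*TILL,0])
def st():
    s=robot.state(); return (s["tcp_pos"]-o)@ax, -s["wrist_force"]@ax, s
robot.move_linear(tw(-180,0,140),150)
robot.move_linear(tw(-180,0,50),150)
robot.sleep(.2); x,f0,_=st()
c=robot.move_linear(tw(-140,0,50),25,threshold=2.5); xc,f,s=st(); print("contact",c,xc,f-f0,s["time"])
off=-135-xc   # face = x+off
X=xc+38
c=robot.move_linear(tw(X,0,50),30,threshold=14); x,f,s=st(); print(c,"travel",round(-65-x-off,1),"F",f-f0,s["wrist_force"],s["time"])
log=[]
while -65-X-off>-3 and not c:
    X+=1
    c=robot.move_linear(tw(X,0,50),12,threshold=14); x,f,s=st(); log.append((round(-65-x-off,1),round(f-f0,1)))
    if f-f0>16: break
print(log,c,s["time"])
E
```

```text
contact True -147.91093067635643 0.719667812305239 20.4083
False travel 33.5 F 5.708726213769139 [-5.18863002  1.12477456  0.64021236] 21.8333
[(np.float64(32.4), np.float64(5.6)), (np.float64(31.3), np.float64(5.4)), (np.float64(30.3), np.float64(5.1)), (np.float64(29.3), np.float64(4.8)), (np.float64(28.2), np.float64(5.2)), (np.float64(27.2), np.float64(4.3)), (np.float64(26.2), np.float64(5.5)), (np.float64(25.2), np.float64(4.9)), (np.float64(24.2), np.float64(5.2)), (np.float64(23.2), np.float64(5.9)), (np.float64(22.2), np.float64(5.3)), (np.float64(21.2), np.float64(5.6)), (np.float64(20.2), np.float64(6.4)), (np.float64(19.2), np.float64(5.3)), (np.float64(18.2), np.float64(5.9)), (np.float64(17.6), np.float64(6.8)), (np.float64(16.8), np.float64(7.7)), (np.float64(16.0), np.float64(9.0)), (np.float64(14.9), np.float64(8.3)), (np.float64(14.0), np.float64(8.6)), (np.float64(13.1), np.float64(10.0)), (np.float64(12.1), np.float64(8.5)), (np.float64(11.2), np.float64(9.8)), (np.float64(10.2), np.float64(10.3)), (np.float64(9.2), np.float64(10.6)), (np.float64(8.0), np.float64(8.9)), (np.float64(6.8), np.float64(8.5)), (np.float64(5.7), np.float64(8.0)), (np.float64(4.6), np.float64(8.3)), (np.float64(3.2), np.float64(5.5)), (np.float64(1.8), np.float64(4.9)), (np.float64(1.0), np.float64(6.1)), (np.float64(0.4), np.float64(6.9)), (np.float64(0.4), np.float64(11.5)), (np.float64(0.4), np.float64(16.7))] False 30.5833
```

```bash
python3 - <<'E'
from h import *
ax=np.array([np.cos(YAW),np.sin(YAW),0]); o=np.array([*TILL,0])
x0=(robot.state()["tcp_pos"]-o)@ax
for k in (2,4,6,9):
    robot.move_linear(tw(x0-k,0,50),15); s=robot.state(); print(k,round((s["tcp_pos"]-o)@ax-x0,1),-s["wrist_force"]@ax)
robot.move_linear(tw(-150,0,50),80)
robot.move_linear(tw(-150,0,200),150)
robot.reach([350,100,260],down(YAW))
d,s=snap("scene","s9"); t,_=snap("top","t9"); print(s["time"],s["wrist_force"])
a=cv2.imread("pics/s9.png")[150:320,170:460]; b=cv2.imread("pics/t9.png")[50:350,200:430]
A=cv2.resize(a,(480,281)); B=cv2.resize(b,(300,391)); M=np.zeros((391,780,3),np.uint8); M[:281,:480]=A; M[:,480:]=B
cv2.imwrite("pics/fin.png",M)
E
```

```text
2 -1.5 2.9718141004996137
4 -2.9 0.3936140976882688
6 -5.9 0.3692090817162554
9 -9.1 0.03295386831980576
35.2333 [-0.14481909  0.60851681  0.44578766]
```

View pics/fin.png

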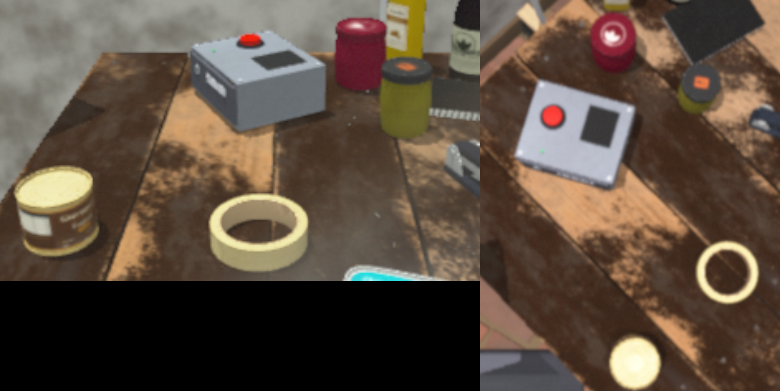

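The tray is shut and holding by itself, the coin case is inside it, and the other objects are where they started. The force on the tool fell to zero as the fingers backed off.

```bash
python3 -c "
from bench import robot
print(robot.close_job())"
```

```text
the job is handed in; nothing more can be done
None
```

I pressed the button to release the tray, set the coin case flat in the front compartment, pushed the tray home at up to about 17 N until it latched and stayed shut, then handed the job in at about 35 s with the other things left in place.

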